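# Square a gauge block into a latched corner fixture

### The arm

A 6-joint arm with a two-finger parallel gripper is mounted at the origin on the work surface. World frame = base frame: x ahead of the robot, y to its left, z up, the work surface at z = 0. Lengths are in m, angles in rad, forces in N, time in s.
With the tool pointing down it reaches from about 0.225 to 0.725 m from the base axis. Payload 3.1 kg.
Tool frame: the origin (TCP) lies between the finger pads; the fingertips stand 11 mm ahead of it and the grasp point (between the pads) lies 8 mm behind it; z points along the fingers, y is the direction in which the jaws open and shut (so a half turn about z gives the same grasp; the last joint's range is limited). The gripper opens to 85 mm and grips with 20 to 120 N. Pads are 22 mm wide; open, the fingers measure 114 mm over their backs; the gripper's body (76 mm by 85 mm) begins 54 mm behind the grasp point. The pads swing forward as they close: fully open they stand 13 mm farther back than shut.
Start: joints at [1.056, 0.048, 0.099, 1.622, 0, 1.443], TCP at [0.198, 0.486, 0.242] pointing down, gripper open.
Joint ranges: [-2.91, 2.91], [-0.99, 1.94], [-1.21, 1.42], [-2.12, 2.29], [-1.49, 1.47], [-3.14, 3.14]. Speed limits (rad/s): [2.79, 2.79, 3.14, 3.14, 3.14, 3.14].

### API

Orientations are given as a rotation vector (axis times angle).
In Python, from bench import sense, eyes, order gives the robot as it stands.
- The arm moves only by the tool play_rows, never from a script. Its argument "deltas" is a list of rows, each a list of 5 numbers: the shift along the tool's x, y, z in m, then the turn about the tool's z in degrees, then the finger opening in m, from 0 to 0.0854. In form: [[tx, ty, tz, turn, claw], ...]. A call has 1 to 12 rows; each row shifts and turns the commanded pose from where the row before left it, along the tool's axes as they then stand; what a row does not reach is not made up. A row lasts 1/8 s, in which the tool goes at most 62.5 mm and 10.7 degrees, less where a joint would pass 70% of its speed; a pose out of reach is approached as far as the arm can. A call with a gripper value outside its range is refused whole. The fingers move at their own pace and stop on an object; "grip_force" is the grip in N (left out, the last holds). Time passes only in rows, so rows that do not move let the fingers close. It gives the time, the measured TCP pose, the force and the opening at its end, in the units of the state.
- sense(): the state, without advancing time (a new reading comes with each control period).
- eyes.read_camera(name): name is "scene" or "top" or "wrist"; returns a dict with "pixels" (420x560x3 uint8, red, green, blue), "fx", "fy", "cx", "cy" (pixels), "rvec" (rotation vector, rad) and "tvec" (3), from world to camera coordinates, as OpenCV has them; the wrist camera has in their place "tool_from_camera" (4x4, takes a point from camera to tool coordinates, whose origin is the TCP and whose axes are the flange's). Camera axes: x right, y down, z forward; pixel columns grow to the right and rows downward; lengths in m; the calibration is good to about 2 mm. A picture is of the moment at which its call begins: read the wrist's pose just before it. There is no depth.
- order.sign_off(): hands the job in, once; it reports no verdict.
The state is a dict: "t": time; "qpos": joint angles; "qvel": joint speeds; "tau": joint torques, N m; "tool_pos": TCP position; "tool_rot": TCP orientation; "wrist_force": force on the tool from outside, world axes, zero at the start; "wrist_torque": the same for the moment, N m; "width": finger opening in m.
Only numpy, scipy, OpenCV 4.12 (cv2) and the standard library are available. Lean on these libraries where they do the work, as an engineer would, in place of code of your own. Each camera call takes 0.05 s, during which the arm holds its last target.

### The job

Set up the squaring fixture and locate the gauge block in it: push the sliding end stop fully home, then turn the latch fully round behind it so it is locked, then press the loose gauge block, flat on the plate with its long side to the fence, into the corner so that it is flush against both the fence and the end stop. Finish while holding it there: do not let go, and keep pressing it firmly against both stops at once. Leave the loose hardware around the fixture where it lies.

Things in the scene. Friction and masses are not known exactly. Their poses are not given: they have to be found in the camera images.
- fixture: Squaring fixture: fixed aluminium plate 170 (x) x 300 (y) x 12 mm, flat on the table. Origin at its underside centre, z up, y along its length; 'fixture x, y' below are in this frame. Fence along its +x edge; end stop, then latch, towards its +y end. The finished corner is open to -x and -y: fence face at fixture x = +60 mm, stop face at y = +35 mm when home.
- fence: Fixed steel fence bar on the plate, 16 (x) x 165 (y) x 18 mm high (top 30 mm above the table), origin at its underside centre, axes as the fixture's. Its contact face looks to -x, at fixture x = +60 mm, from y = -130 to +35 mm. Plate, fence, stop and block are ground smooth (friction between them about 0.2).
- stop_post (a point): Mid-height of the round steel post (14 mm diameter, 34 to 70 mm above the table) on the end stop's top; this point is 56 mm above the table, right above the stop's origin. Pinch or push it to slide the stop.
- end_stop: Sliding end stop, 40 (x) x 30 (y) mm, top 34 mm above the table, axes as the fixture's. Origin under its centre, at fixture x = +25 mm, y = +50 mm when fully home (hard limit), up to +95 mm drawn back; starts drawn back 30 to 43 mm. Slides at about 2.5 N, stays where left; once latched it can give back 1.5 mm. Contact face (44 mm wide, 21 mm high) looks to -y, 15 mm from the origin.
- latch (a joint): Latch arm turning flat about a pivot at fixture x = +25, y = +126.5 mm, rad: 0 = open, arm points to -x; grows anticlockwise from above to pi/2 = locked (hard limit): arm points to -y, tip right behind the home stop, blocking it. Starts at 0 to 0.3, friction 0.05 N m, stays where left. Arm 60 mm long, 14 mm wide, top 30 mm above the table; pivot cap 33 mm.
- latch_post (a point): Mid-height of the round steel post (12 mm diameter, 30 to 66 mm above the table) on the latch arm, 40 mm from the pivot; this point is 48 mm above the table.
- block_boss (a point): Loose aluminium gauge block, 0.27 to 0.53 kg: base 60 (x) x 90 (y) x 22 mm, with an upright boss in its middle, 24 (x) x 44 (y) x 34 mm, to grip. This point: the boss's centre, 39 mm above the underside, 51 mm above the table on the plate. Axes along its edges. Starts up to 0.4 rad askew. Home in the corner it lies at fixture x = +30, y = -10 mm (to -8.5).
- centering_ring: Bystander, leave alone: silver-grey vacuum centering ring, 40 mm outside, 8 mm thick, lying on the fixture plate; origin at its underside centre.
- gasket: Bystander, leave alone: flat copper gasket ring, 48 mm outside, 4 mm thick, on the table on the robot's side of the fixture; origin at its underside centre.
- wing_nut: Bystander, leave alone: brass wing nut, about 45 mm across its wings, 20 mm tall, on the table on the robot's side of the fixture; origin at its underside centre.
- half_nipple: Bystander, leave alone: grey steel half-nipple standing on its 70 mm flange, 40 mm tube, 63 mm tall, on the table beyond the fixture; origin at its underside centre.
- blank_flange: Bystander, leave alone: steel blank flange disc, 70 mm across, 13 mm thick, on the table beyond the fixture; origin at its underside centre.
- loose_bolt: Bystander, leave alone: steel bolt standing on its 16 mm head, 46 mm tall, on the table past the fixture's -y end; origin at its underside centre.
- spanner: Bystander, leave alone: steel spanner, 150 mm long, lying on the table past the fixture's +y end; origin at its underside centre.
There are look-alikes about, which are no part of the job. Leave any blue or pink look-alike of the part that bears block_boss alone.

How it is judged:
On the way, in this order (a step that is already met when the one before it is completed fails the run):
1. the end stop is pushed home (within 3 mm) (y of end_stop in the frame of fixture below 0.053 m), for 0.2 s.
2. the latch is turned behind the home stop (1.4 rad or more) (value of joint latch above 1.4 rad and y of end_stop in the frame of fixture below 0.054 m), for 0.2 s.
At the end, for the whole second after the job is handed in: Still pressed: over 2 N on fence and on stop face; block flat (3 mm, 0.04 rad), square to 0.035 rad, long side on the fence, within 3 mm of place across the fence, -3/+5 mm along it, at rest; stop within 4 mm of home, latch at 1.4 rad or more (all of step 2 and contact force between block and fence above 2 N and contact force between block and end_stop above 2 N and angle between the y axis of block_boss and the y axis of fixture, either way round below 0.035 rad and angle between block_boss's own z axis and vertical below 0.04 rad and x of block_boss in the frame of fixture between 0.027 and 0.033 m and y of block_boss in the frame of fixture between -0.013 and -0.005 m and z of block_boss in the frame of fixture between 0.048 and 0.054 m and linear speed of block below 0.01 m/s); the arm keeps its last pose, push and grip.
It fails at once if any of the loose hardware around the fixture is moved by more than 20 mm (distance of any of centering_ring, gasket, wing_nut, half_nipple, blank_flange, loose_bolt, spanner from where it was at the start of the episode above 0.02 m).
It also fails if it takes over 64 s, if anything falls off the work surface, if the arm or the gripper's body presses on something with over 40 N, if the wrist force passes 120 N, or if a joint passes its speed limit or range.

## Working session

There is one attempt and no reset: what is moved stays moved. The work goes in short steps, Python scripts to look and compute and a tool call to move; the robot and the scene stay as the last step left them, time stands still between calls to the robot, and variables do not carry over. Pictures are saved under pics/ and viewed, and the job is handed in when it is done.

Besides the shell and the picture viewer there is one more tool, called after "Call:" as name(argument=value, ...) on one line, values as JSON. play_rows: Moves the arm, as the interface text tells. Its arguments: {"type":"object","properties":{"deltas":{"type":"array","items":{"type":"array","items":{"type":"number"}}},"grip_force":{"type":"number"}},"required":["deltas"]}

```bash
ls; mkdir -p pics
python3 - <<'E'
from bench import sense, eyes
import cv2
s=sense();print(s)
for n in ("top","scene"):
    c=eyes.read_camera(n);cv2.imwrite(f"pics/{n}0.png",cv2.cvtColor(c["pixels"],cv2.COLOR_RGB2BGR))
    print({k:v for k,v in c.items() if k!="pixels"})
E
```

```text
pics
{'t': 0.0, 'qpos': array([1.05617137e+00, 4.87642204e-02, 9.76033703e-02, 1.62203056e+00,
       5.57291706e-05, 1.44297034e+00]), 'qvel': array([ 2.92761799e-03, -3.00322289e-04,  5.98050266e-05,  9.31926041e-05,
        8.37550326e-04,  3.01553024e-04]), 'tau': array([ 9.12204814e-05, -3.38777196e+01,  3.20017004e+01,  2.01727333e-02,
       -2.46315758e-04,  3.08277222e-06]), 'tool_pos': array([0.19775818, 0.48569056, 0.24111293]), 'tool_rot': array([-0.6036461 , -3.08222652,  0.00354119]), 'wrist_force': array([ 0.0926888 , -0.40420268,  0.16505466]), 'wrist_torque': array([ 0.01676534, -0.00470926,  0.00981801]), 'width': 0.08572594120572516}
{'fx': 424.8799501745015, 'fy': 424.8799501745015, 'cx': 280.8603946319091, 'cy': 214.2132494157218, 'rvec': array([ 2.16200973, -2.1847744 ,  0.07805392]), 'tvec': array([0.05391614, 0.55916286, 0.81266212])}
{'fx': 400.1356060059889, 'fy': 400.1356060059889, 'cx': 281.69948632331824, 'cy': 209.90209452156546, 'rvec': array([ 0.84892475,  2.74397237, -0.78902392]), 'tvec': array([ 0.43241781, -0.26870935,  1.03079987])}
```

View pics/top0.png

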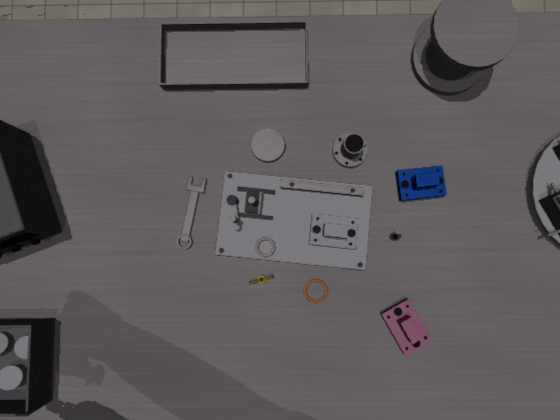

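View pics/scene0.png

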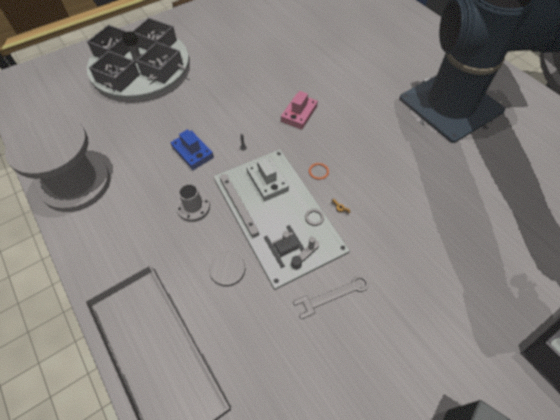

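```bash
cat > h.py <<'E'
import numpy as np, cv2
from bench import sense, eyes
def ray(c,u,v):
    R,_=cv2.Rodrigues(np.array(c["rvec"]));t=np.array(c["tvec"])
    d=R.T@np.array([(u-c["cx"])/c["fx"],(v-c["cy"])/c["fy"],1]);return -R.T@t,d
def onz(c,u,v,z):
    o,d=ray(c,u,v);return (o+d*(z-o[2])/d[2])[:2]
def proj(c,P):
    return cv2.projectPoints(np.array(P,float).reshape(-1,3),c["rvec"],c["tvec"],np.array([[c["fx"],0,c["cx"]],[0,c["fy"],c["cy"]],[0,0,1]]),None)[0].reshape(-1,2)
E
python3 - <<'E'
from h import *
c=eyes.read_camera("top");p=cv2.cvtColor(c["pixels"],cv2.COLOR_RGB2BGR)
cv2.imwrite("pics/top1.png",cv2.resize(p[160:280,205:385],None,fx=4.4,fy=4.4,interpolation=cv2.INTER_CUBIC))
g=cv2.cvtColor(p,cv2.COLOR_BGR2GRAY)
for th in (125,135,145):
    m=(g>th).astype(np.uint8)
    cs,_=cv2.findContours(m,cv2.RETR_EXTERNAL,cv2.CHAIN_APPROX_NONE)
    cs=[k for k in cs if cv2.pointPolygonTest(k,(300,250),False)>=0]
    if cs:
        k=max(cs,key=cv2.contourArea)
        print(th,cv2.contourArea(k),cv2.minAreaRect(k)); 
        for q in cv2.boxPoints(cv2.minAreaRect(k)):print(q,onz(c,*q,0.012))
E
```

```text
(no output)
```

View pics/top1.png

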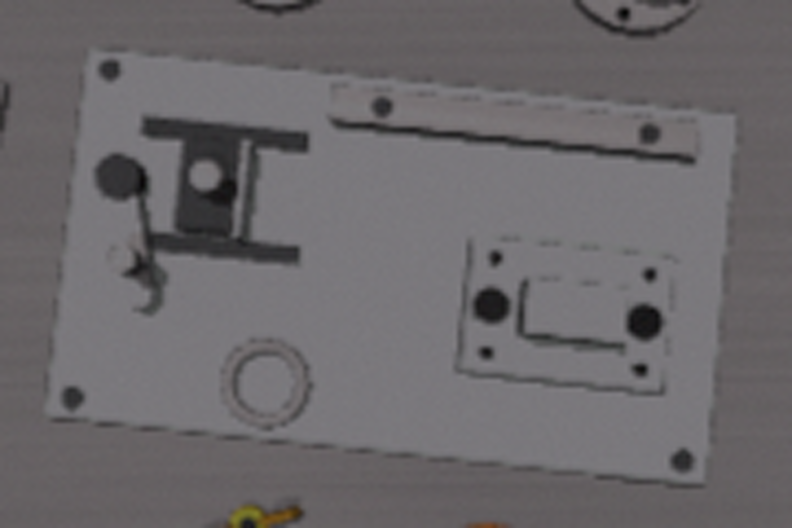

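Run:
```python
from h import *
c=eyes.read_camera("top");p=cv2.cvtColor(c["pixels"],cv2.COLOR_RGB2BGR)
g=cv2.cvtColor(p,cv2.COLOR_BGR2GRAY)
print(g[250,240],g[250,335],g[250,200],g[180,380])
def Z(X,Y):return 205+(X+.5)/4.4-.5,160+(Y+.5)/4.4-.5
P=[onz(c,*Z(*q),.012) for q in [(88,50),(737,114),(704,486),(45,416)]]
P=np.array(P);print(P, [np.linalg.norm(P[i]-P[i-1]) for i in range(4)])
# fixture: corners (+x,+y),(+x,-y),(-x,-y),(-x,+y)
L=np.array([(.085,.15),(.085,-.15),(-.085,-.15),(-.085,.15)])
cen=P.mean(0);A=(P-cen);th=np.arctan2((L[:,0]*A[:,1]-L[:,1]*A[:,0]).sum(),(L*A).sum());print(cen,th)
R=np.array([[np.cos(th),-np.sin(th)],[np.sin(th),np.cos(th)]])
print("res mm",(A-(L@R.T))*1000)
f=lambda w:(R.T@(w-cen))*1000
for n,q,z in [("fence l",(330,125),.03),("fence r",(695,160),.03),("pivot",(120,177),.033),("latchpost",(122,255),.066),("armtip",(148,312),.03),("stoppost",(205,174),.07),("stop",(207,186),.034),("stopfaceTop",(240,140),.034),
 ("b1",(472,240),.034),("b2",(677,258),.034),("b3",(664,392),.034),("b4",(458,370),.034),("ring",(266,383),.016)]:
    print(n,f(onz(c,*Z(*q),z)).round(1),onz(c,*Z(*q),z).round(4))
```

```text
121 122 98 99
[[ 0.64936123  0.16069578]
 [ 0.61628603 -0.13505443]
 [ 0.44848053 -0.11565531]
 [ 0.48259015  0.17993997]] [np.float64(0.16787773464207262), np.float64(0.29759394004159617), np.float64(0.16892309197186703), np.float64(0.2975567790426847)]
[0.54917949 0.0224815 ] -0.11358032690834945
res mm [[-1.271014   -1.18564561]
 [-0.34533131  1.13115433]
 [ 0.75380736  1.26310731]
 [ 0.86253795 -1.20861604]]
fence l [58.1 34.2] [0.6108 0.0499]
fence r [  59.  -128.8] [ 0.5932 -0.1122]
pivot [ 25.  124.5] [0.5881 0.1434]
latchpost [-11.5 115.3] [0.5509 0.1384]
armtip [-33.2 105.8] [0.5282 0.1314]
stoppost [26.1 83.6] [0.5846 0.1026]
stop [24.9 85.5] [0.5836 0.1046]
stopfaceTop [46.8 73.2] [0.6039 0.0899]
b1 [ 13.  -33.5] [ 0.5583 -0.0123]
b2 [  14.3 -124.1] [ 0.5493 -0.1024]
b3 [ -44.9 -123.6] [ 0.4906 -0.0952]
b4 [-44.6 -33. ] [ 0.5011 -0.0053]
ring [-59.   51.1] [0.4964 0.08  ]
```

Call:
play_rows(deltas=[[0,0,0,10,0.05],[0,0,0,10,0.05],[0,0,0,10,0.05],[0,0,0,10,0.05],[0,0,0,10,0.05],[0,0,0,10,0.05],[0,0,0,10,0.05],[0,0,0,4.5,0.05],[0,0,0,0,0.05]])

```text
t: 1.32
tool_pos: [0.198, 0.4861, 0.242]
tool_rot: [2.346, 2.09, -0.001]
wrist_force: [-0.5, 0.1, 0.3]
width: 0.0503
```

```bash
cat >> h.py <<'E'
from scipy.spatial.transform import Rotation as Ro
cen=np.array([0.5492,0.0225]);th=-0.1136
RF=np.array([[np.cos(th),-np.sin(th)],[np.sin(th),np.cos(th)]])
def status(goal=None,z=None):
    s=sense();T=Ro.from_rotvec(s["tool_rot"]).as_matrix();p=s["tool_pos"]
    fx=RF.T@(p[:2]-cen)*1000
    ang=np.degrees(np.arctan2(T[1,1],T[0,1]))-np.degrees(th)
    F=s["wrist_force"]
    print("t%.2f fix xy"%s["t"],fx.round(1),"z %.4f"%p[2],"yaw err(world ccw deg) %.2f"%ang,"tilt",T[:,2].round(3),"F fix",(RF.T@F[:2]).round(1),F[2].round(1),"w %.4f"%s["width"])
    if goal is not None:
        g=cen+RF@(np.array(goal)/1000); d=np.array([*(g),z])-p
        print("tool delta",(T.T@d).round(4),"turn",round(ang,2))
E
python3 -c "
from h import *
status((25,85),.15)"
```

```text
t1.32 fix xy [-401.5  420.8] z 0.2420 yaw err(world ccw deg) -0.10 tilt [-0.    -0.001 -1.   ] F fix [-0.5  0. ] 0.3 w 0.0503
tool delta [-0.335   0.4271  0.0921] turn -0.1
```

Call:
play_rows(deltas=[[-0.028,0.0356,0,0,0.05],[-0.028,0.0356,0,0,0.05],[-0.028,0.0356,0,0,0.05],[-0.028,0.0356,0,0,0.05],[-0.028,0.0356,0,0,0.05],[-0.028,0.0356,0.01,0,0.05],[-0.028,0.0356,0.01,0,0.05],[-0.028,0.0356,0.01,0,0.05],[-0.028,0.0356,0.01,0,0.05],[-0.028,0.0356,0.01,0,0.05],[-0.028,0.0356,0.01,0,0.05],[-0.027,0.0355,0.01,0,0.05]])

```text
t: 2.82
tool_pos: [0.5843, 0.1027, 0.1718]
tool_rot: [-2.345, -2.09, -0.0]
wrist_force: [0.5, 0.5, -0.0]
width: 0.0501
```

```bash
python3 -c "
from h import *
status((25,85),.049)
c=eyes.read_camera('wrist');cv2.imwrite('pics/w1.png',cv2.cvtColor(c['pixels'],cv2.COLOR_RGB2BGR));print(c['tool_from_camera'],c['fx'],c['cx'],c['cy'])"
```

```text
t2.83 fix xy [25.8 83.7] z 0.1718 yaw err(world ccw deg) -0.08 tilt [-0.  0. -1.] F fix [0.4 0.6] -0.0 w 0.0501
tool delta [ 0.0013 -0.0008  0.1228] turn -0.08
[[-1.73710534e-03 -9.56718052e-01 -2.91011255e-01  7.38014621e-02]
 [ 9.99998450e-01 -1.57884460e-03 -7.78641739e-04 -1.08963252e-03]
 [ 2.85479058e-04 -2.91012157e-01  9.56719313e-01 -1.31418674e-01]
 [ 0.00000000e+00  0.00000000e+00  0.00000000e+00  1.00000000e+00]] 311.16581125332107 279.44645412372444 214.5361595255002
```

View pics/w1.png

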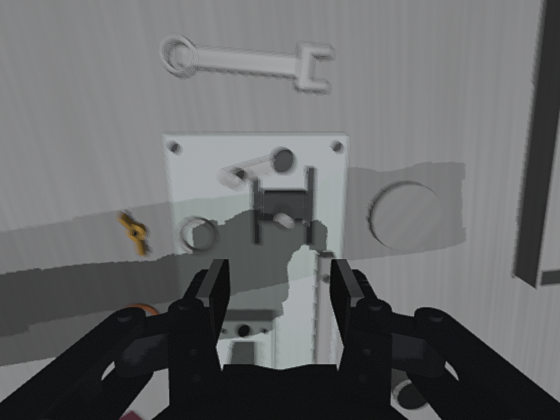

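Call:
play_rows(deltas=[[0.001,-0.001,0.02,0,0.05],[0,0,0.02,0,0.05],[0,0,0.02,0,0.05],[0,0,0.02,0,0.05],[0,0,0.02,0,0.05],[0,0,0.02,0,0.05],[0,0,0,0,0.05],[0,0,0,0,0.01],[0,0,0,0,0.005],[0,0,0,0,0.005],[0,0,0,0,0.005],[0,0,0,0,0.005]], grip_force=40)

```text
t: 4.38
tool_pos: [0.5854, 0.1049, 0.0542]
tool_rot: [2.344, 2.086, 0.008]
wrist_force: [5.8, -0.8, -0.5]
width: 0.0125
```

```bash
python3 -c "
from h import *
status((25,50),.05)"
```

```text
t4.38 fix xy [26.6 86. ] z 0.0542 yaw err(world ccw deg) -0.16 tilt [ 0.006 -0.    -1.   ] F fix [ 5.9 -0.1] -0.5 w 0.0125
tool delta [-0.036  -0.0016  0.0041] turn -0.16
```

Call:
play_rows(deltas=[[-0.004,0.001,0,0,0.005],[-0.004,0,0,0,0.005],[-0.004,0,0,0,0.005],[-0.004,0,0,0,0.005],[-0.004,0,0,0,0.005],[-0.004,0,0,0,0.005],[-0.004,0,0,0,0.005],[-0.003,0,0,0,0.005],[-0.003,0,0,0,0.005],[-0.002,0,0,0,0.005],[0,0,0,0,0.005]])

```text
t: 5.75
tool_pos: [0.5816, 0.0709, 0.0541]
tool_rot: [2.346, 2.089, 0.011]
wrist_force: [5.4, 4.7, 1.9]
width: 0.0127
```

```bash
python3 -c "
from h import *
status((25,50),.05)"
```

```text
t5.75 fix xy [26.7 51.7] z 0.0541 yaw err(world ccw deg) -0.11 tilt [ 0.005  0.004 -1.   ] F fix [4.9 5.3] 1.9 w 0.0127
tool delta [-0.0017 -0.0017  0.0041] turn -0.11
```

Call:
play_rows(deltas=[[-0.002,0,0,0,0.005],[-0.002,0,0,0,0.005],[0,0,0,0,0.005],[0,0,0,0,0.005]])

```text
t: 6.25
tool_pos: [0.5816, 0.0706, 0.0542]
tool_rot: [-2.34, -2.089, -0.02]
wrist_force: [7.2, 13.5, 1.5]
width: 0.0122
```

```bash
python3 -c "
from h import *
status((25,50),.05)"
```

```text
t6.25 fix xy [26.7 51.5] z 0.0542 yaw err(world ccw deg) 0.04 tilt [ 0.007  0.012 -1.   ] F fix [ 5.6 14.2] 1.5 w 0.0122
tool delta [-0.0016 -0.0017  0.0042] turn 0.04
```

Call:
play_rows(deltas=[[0.003,0,0,0,0.045],[0,0,0,0,0.045],[0,0,0,0,0.045],[0,0,-0.02,0,0.045],[0,0,-0.02,0,0.045],[0,0,-0.02,0,0.045],[0,0,0,0,0.045]])

```text
t: 7.12
tool_pos: [0.5804, 0.0676, 0.1141]
tool_rot: [2.346, 2.086, 0.003]
wrist_force: [-0.3, 0.6, 0.3]
width: 0.0452
```

```bash
sed -i 's/cen=np.array(\[0.5492,0.0225\])/cen=np.array([0.5510,0.0238])/' h.py; python3 -c "
from h import *
status((-13.2,114.7),.11)
c=eyes.read_camera('wrist');cv2.imwrite('pics/w2.png',cv2.cvtColor(c['pixels'],cv2.COLOR_RGB2BGR))
c=eyes.read_camera('scene');cv2.imwrite('pics/s2.png',cv2.resize(cv2.cvtColor(c['pixels'],cv2.COLOR_RGB2BGR)[130:300,190:380],None,fx=3.5,fy=3.5,interpolation=cv2.INTER_CUBIC))"
```

```text
t7.12 fix xy [24.2 46.9] z 0.1141 yaw err(world ccw deg) -0.19 tilt [ 0.003 -0.    -1.   ] F fix [-0.4  0.5] 0.3 w 0.0452
tool delta [ 0.0677 -0.0376  0.004 ] turn -0.19
```

View pics/w2.png

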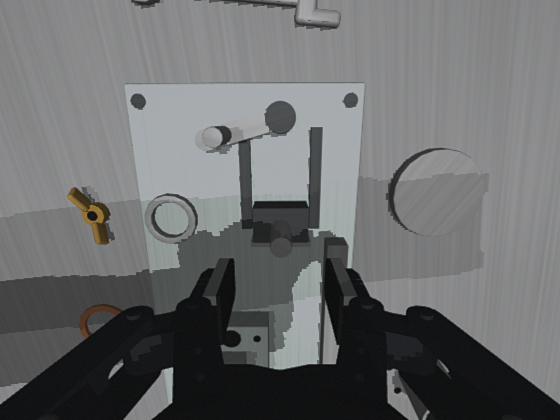

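View pics/s2.png

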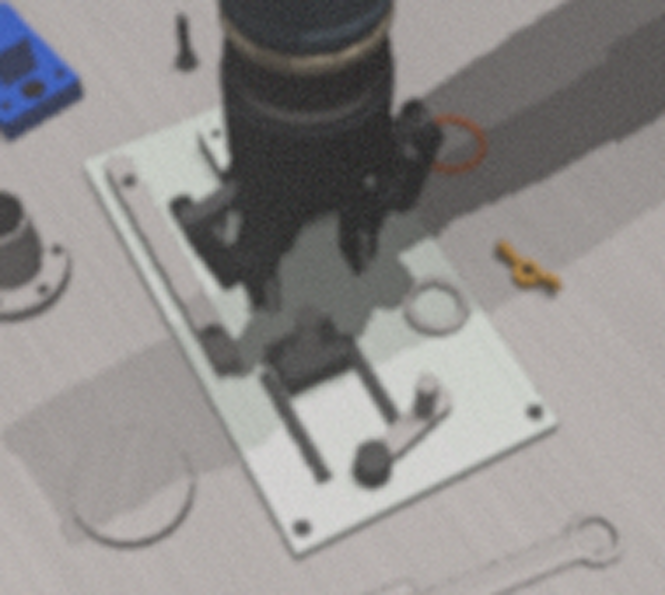

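```bash
cat >> h.py <<'E'
def wz(c,s,u,v,z):
    T=Ro.from_rotvec(s["tool_rot"]).as_matrix();M=np.array(c["tool_from_camera"])
    o=T@M[:3,3]+s["tool_pos"];d=T@M[:3,:3]@np.array([(u-c["cx"])/c["fx"],(v-c["cy"])/c["fy"],1])
    w=(o+d*(z-o[2])/d[2])[:2]
    return (RF.T@(w-cen)*1000).round(1)
E
python3 -c "
from h import *
s=sense();c=eyes.read_camera('wrist')
for n,u,v,z in [('lpost',211,138,.066),('piv',280,116,.033),('spost',281,236,.07),('TL',126,84,.012),('TR',365,83,.012),('stopback L',253,202,.034),('stopback R',308,202,.034),('ring',171,218,.02)]: print(n,wz(c,s,u,v,z))
"
```

```text
lpost [-16.2 111.3]
piv [ 22. 123.]
spost [22.3 54.7]
TL [-83.9 144.8]
TR [ 80.6 144.6]
stopback L [ 3.1 66.2]
stopback R [41.2 66.1]
ring [-60.3  50.4]
```

Call:
play_rows(deltas=[[0.017,-0.0095,0,0,0.045],[0.017,-0.0095,0,0,0.045],[0.017,-0.0095,0,0,0.045],[0.016,-0.009,0,0,0.045],[0,0,0.02,0,0.045],[0,0,0.02,0,0.045],[0,0,0.022,0,0.045],[0,0,0,0,0.045],[0,0,0,0,0.005],[0,0,0,0,0.005],[0,0,0,0,0.005],[0,0,0,0,0.005]], grip_force=40)

```text
t: 8.78
tool_pos: [0.5508, 0.1394, 0.0518]
tool_rot: [2.346, 2.088, 0.004]
wrist_force: [0.5, 0.7, 5.2]
width: 0.0105
```

```bash
python3 -c "
from h import *
status((-13.2,114.7),.05)"
```

```text
t8.78 fix xy [-13.3 114.8] z 0.0518 yaw err(world ccw deg) -0.15 tilt [ 0.003  0.001 -1.   ] F fix [0.4 0.8] 5.2 w 0.0105
tool delta [-0.0001  0.0001  0.0018] turn -0.15
```

Call:
play_rows(deltas=[[-0.0037,0.0014,0,0,0.005],[-0.0037,0.0017,0,0,0.005],[-0.0033,0.0021,0,0,0.005],[-0.0033,0.0024,0,0,0.005],[-0.0028,0.0027,0,0,0.005],[-0.0027,0.003,0,0,0.005],[-0.0022,0.0033,0,0,0.005],[-0.0021,0.0035,0,0,0.005],[-0.0016,0.0037,0,0,0.005],[-0.0013,0.0037,0,0,0.005],[-0.0008,0.0039,0,0,0.005],[-0.0006,0.004,0,0,0.005]])

```text
t: 10.28
tool_pos: [0.5777, 0.1033, 0.0513]
tool_rot: [2.347, 2.087, -0.018]
wrist_force: [-14.0, -7.6, 15.4]
width: 0.0102
```

Call:
play_rows(deltas=[[-0.0001,0.0028,0,0,0.005],[0,0.002,0,0,0.005],[0,0.0015,0,0,0.005],[0,0,0,0,0.005]])

```text
t: 10.78
tool_pos: [0.585, 0.102, 0.0512]
tool_rot: [2.346, 2.086, -0.016]
wrist_force: [-9.1, -9.0, 10.1]
width: 0.0104
```

```bash
python3 -c "
from h import *
status((25,86.5),.05)"
```

```text
t10.78 fix xy [24.9 81.6] z 0.0512 yaw err(world ccw deg) -0.22 tilt [-0.006 -0.009 -1.   ] F fix [ -8. -10.] 10.1 w 0.0104
tool delta [0.0049 0.0001 0.0012] turn -0.22
```

```bash
python3 -c "
from h import *
c=eyes.read_camera('wrist');cv2.imwrite('pics/w3.png',cv2.cvtColor(c['pixels'],cv2.COLOR_RGB2BGR))
c=eyes.read_camera('scene');cv2.imwrite('pics/s3.png',cv2.resize(cv2.cvtColor(c['pixels'],cv2.COLOR_RGB2BGR)[130:300,190:380],None,fx=3.5,fy=3.5,interpolation=cv2.INTER_CUBIC))"
```

```text
(no output)
```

View pics/w3.png

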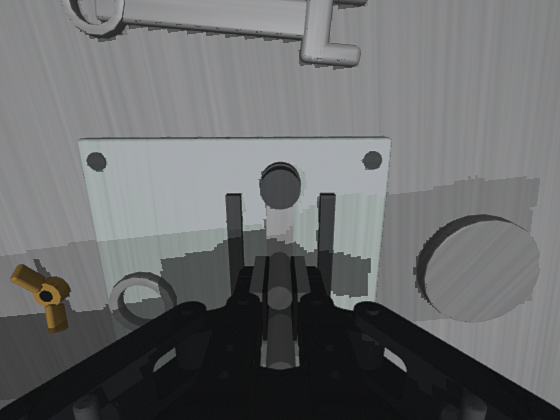

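View pics/s3.png

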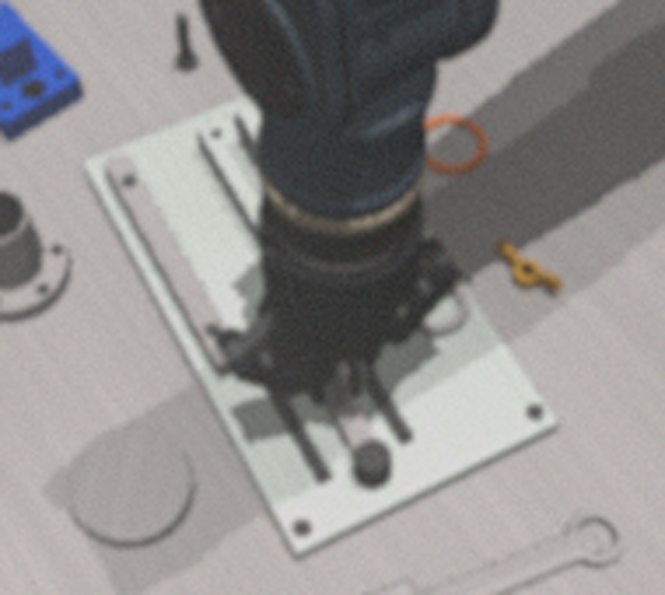

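Call:
play_rows(deltas=[[0.003,0.002,0,0,0.005],[0,0.002,0,0,0.005],[0,0.002,0,0,0.005],[0,0,0,0,0.005],[0,0,0,0,0.005]])

```text
t: 11.5
tool_pos: [0.5863, 0.1031, 0.0511]
tool_rot: [-2.347, -2.084, 0.032]
wrist_force: [-19.7, -11.3, 19.0]
width: 0.0103
```

```bash
python3 -c "
from h import *
status((25,86.5),.05)"
```

```text
t11.50 fix xy [26.  82.8] z 0.0511 yaw err(world ccw deg) -0.28 tilt [-0.017 -0.012 -1.   ] F fix [-18.3 -13.5] 19.0 w 0.0103
tool delta [ 0.0037 -0.001   0.0011] turn -0.28
```

Call:
play_rows(deltas=[[0,-0.005,-0.002,0,0.045],[0,0,0,0,0.045],[0,0,0,0,0.045],[0,0,-0.02,0,0.05],[0,0,-0.02,0,0.05],[0,0,-0.02,0,0.05],[0,0,-0.02,0,0.05],[-0.03,-0.008,0,0,0.05],[-0.03,-0.008,0,0,0.05],[-0.03,-0.008,0,0,0.05],[-0.03,-0.008,0,0,0.05],[0,0,0,0,0.05]])

```text
t: 13.0
tool_pos: [0.5434, -0.0079, 0.1322]
tool_rot: [2.349, 2.085, -0.0]
wrist_force: [0.1, 0.6, 0.8]
width: 0.0502
```

```bash
python3 -c "
from h import *
status((-17,-80),.11)
c=eyes.read_camera('wrist');cv2.imwrite('pics/w4.png',cv2.cvtColor(c['pixels'],cv2.COLOR_RGB2BGR))"
```

```text
t13.00 fix xy [ -4.  -32.3] z 0.1322 yaw err(world ccw deg) -0.31 tilt [ 0. -0. -1.] F fix [0.1 0.6] 0.8 w 0.0502
tool delta [-0.0477 -0.0127  0.0222] turn -0.31
```

View pics/w4.png

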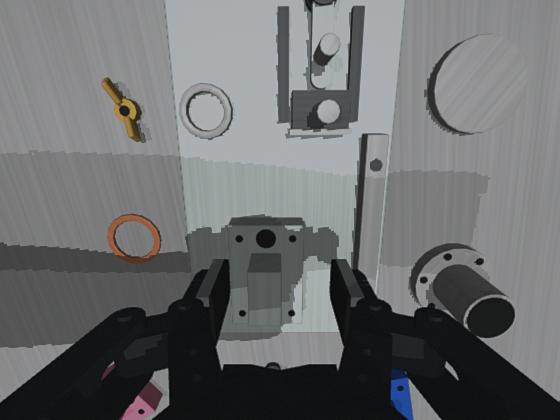

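```bash
python3 -c "
from h import *
s=sense();c=eyes.read_camera('wrist')
p=cv2.cvtColor(c['pixels'],cv2.COLOR_RGB2BGR)
cv2.imwrite('pics/w5.png',cv2.resize(p[120:340,180:410],None,fx=2.7,fy=2.7,interpolation=cv2.INTER_CUBIC))
for n,u,v,z in [('s1',239,239,.034),('s2',292,239,.034),('s3',242,313,.034),('s4',291,313,.034),('hole',265,239,.034),('boss backL',249,254,.068),('boss backR',281,254,.068),('fenceTL',361,134,.03),('stopfaceL',288,133,.034),('stopfaceR',348,133,.034)]: print(n,wz(c,s,u,v,z))
"
```

```text
s1 [-37.  -47.3]
s2 [  4.9 -47.6]
s3 [ -37.4 -114.9]
s4 [   4.4 -115.2]
hole [-16.5 -47.4]
boss backL [-25.9 -45. ]
boss backR [ -4.  -45.2]
fenceTL [54.8 32.4]
stopfaceL [ 1.5 33.6]
stopfaceR [44.4 33.3]
```

View pics/w5.png

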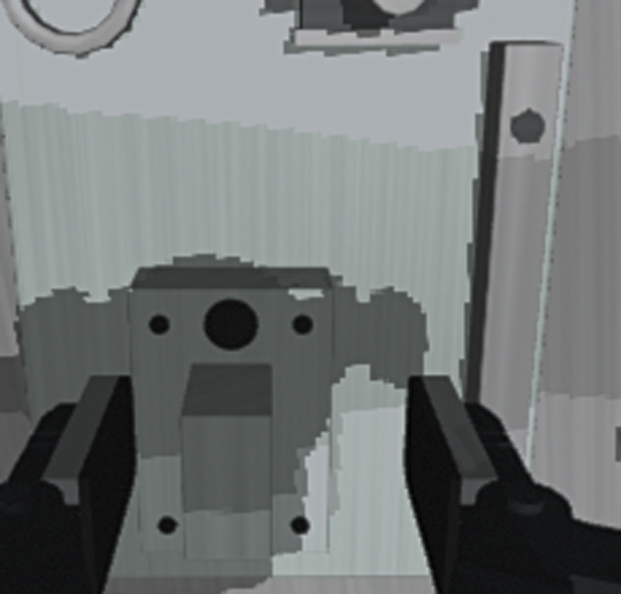

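Call:
play_rows(deltas=[[-0.012,-0.0027,0,-0.3,0.05],[-0.012,-0.0027,0,0,0.05],[-0.012,-0.0027,0,0,0.05],[-0.0112,-0.0026,0,0,0.05],[0,0,0.02,0,0.05],[0,0,0.02,0,0.05],[0,0,0.02,0,0.05],[0,0,0.02,0,0.05],[0,0,0,0,0.05],[0,0,0,0,0.05]])

```text
t: 14.35
tool_pos: [0.528, -0.0525, 0.0531]
tool_rot: [2.341, 2.094, 0.001]
wrist_force: [-0.1, 0.5, 0.2]
width: 0.0499
```

```bash
python3 -c "
from h import *
status((-14.5,-79.5),.05)
c=eyes.read_camera('wrist');cv2.imwrite('pics/w6.png',cv2.cvtColor(c['pixels'],cv2.COLOR_RGB2BGR))"
```

```text
t14.35 fix xy [-14.2 -78.4] z 0.0531 yaw err(world ccw deg) 0.13 tilt [ 0.001 -0.    -1.   ] F fix [-0.1  0.5] 0.2 w 0.0499
tool delta [-0.0011 -0.0003  0.0031] turn 0.13
```

View pics/w6.png

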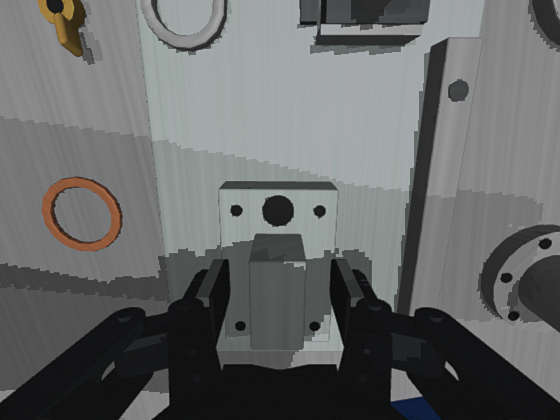

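Call:
play_rows(deltas=[[0,0,0.002,0,0.03],[0,0,0,0,0.02],[0,0,0,0,0.015],[0,0,0,0,0.015],[0,0,0,0,0.015],[0,0,0,0,0.015]], grip_force=70)

```text
t: 15.15
tool_pos: [0.5283, -0.0523, 0.0512]
tool_rot: [2.34, 2.094, 0.001]
wrist_force: [-1.0, 0.4, 5.2]
width: 0.0229
```

```bash
python3 -c "
from h import *
status((30,-14),.05)"
```

```text
t15.15 fix xy [-14.  -78.2] z 0.0512 yaw err(world ccw deg) 0.15 tilt [ 0.002 -0.    -1.   ] F fix [-1.   0.3] 5.2 w 0.0229
tool delta [0.064  0.0441 0.0012] turn 0.15
```

Call:
play_rows(deltas=[[0,0.005,0,0,0.015],[0,0.005,0,0,0.015],[0.005,0.005,0,0,0.015],[0.005,0.005,0,0,0.015],[0.005,0.005,0,0,0.015],[0.005,0.005,0,0,0.015],[0.005,0.005,0,0,0.015],[0.005,0.003,0,0,0.015],[0.005,0.002,0,0,0.015],[0.005,0,0,0,0.015],[0,0,0,0,0.015]])

```text
t: 16.52
tool_pos: [0.5726, -0.0167, 0.0512]
tool_rot: [2.34, 2.094, 0.002]
wrist_force: [-0.2, -0.1, 4.7]
width: 0.023
```

```bash
python3 -c "
from h import *
status((30,-10),.05)"
```

```text
t16.52 fix xy [ 26.  -37.8] z 0.0512 yaw err(world ccw deg) 0.16 tilt [ 0.002 -0.    -1.   ] F fix [-0.2 -0.2] 4.7 w 0.0230
tool delta [0.0278 0.004  0.0012] turn 0.16
```

Now touch the fence in small steps.

Call:
play_rows(deltas=[[0.004,0.001,0,0,0.015],[0.004,0.001,0,0,0.015],[0.004,0.001,0,0,0.015],[0.004,0.001,0,0,0.015],[0.004,0.001,0,0,0.015],[0,0.001,0,0,0.015],[0,0,0,0,0.015]])

```text
t: 17.4
tool_pos: [0.579, 0.0022, 0.0512]
tool_rot: [-2.341, -2.094, 0.003]
wrist_force: [-3.9, -0.5, 8.1]
width: 0.0231
```

```bash
python3 -c "
from h import *
status((30,-10),.05)
c=eyes.read_camera('wrist');cv2.imwrite('pics/w7.png',cv2.cvtColor(c['pixels'],cv2.COLOR_RGB2BGR))"
```

```text
t17.40 fix xy [ 30.3 -18.3] z 0.0512 yaw err(world ccw deg) 0.12 tilt [-0.002 -0.001 -1.   ] F fix [-3.8 -0.9] 8.1 w 0.0231
tool delta [ 0.0083 -0.0003  0.0012] turn 0.12
```

View pics/w7.png

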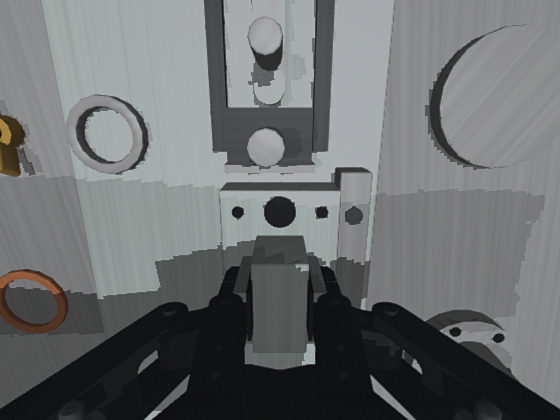

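Call:
play_rows(deltas=[[0.002,0,0,0,0.015],[0.002,0,0,0,0.015],[0.002,0.001,0,0,0.015],[0.002,0,0,0,0.015],[0.001,0,0,0,0.015],[0.001,0,0,0,0.015],[0,0,0,0,0.015]], grip_force=90)

```text
t: 18.32
tool_pos: [0.58, 0.0105, 0.0513]
tool_rot: [2.342, 2.093, -0.009]
wrist_force: [-6.6, -4.3, 10.1]
width: 0.0224
```

```bash
python3 -c "
from h import *
status((30,-10),.05)"
```

```text
t18.32 fix xy [30.3 -9.9] z 0.0513 yaw err(world ccw deg) 0.08 tilt [-0.004 -0.004 -1.   ] F fix [-6.1 -5. ] 10.1 w 0.0224
tool delta [-0.0001 -0.0003  0.0013] turn 0.08
```

Call:
play_rows(deltas=[[0.001,0.001,0,0,0.015],[0.001,0.001,0,0,0.015],[0.001,0.001,0,0,0.015],[0.001,0,0,0,0.015],[0,0,0,0,0.015],[0,0,0,0,0.015],[0,0,0,0,0.015]])

```text
t: 19.2
tool_pos: [0.5805, 0.0122, 0.0515]
tool_rot: [-2.343, -2.091, 0.021]
wrist_force: [-14.5, -8.7, 16.7]
width: 0.0224
```

```bash
python3 -c "
from h import *
status((30,-10),.05)
c=eyes.read_camera('wrist');cv2.imwrite('pics/w8.png',cv2.cvtColor(c['pixels'],cv2.COLOR_RGB2BGR))
c=eyes.read_camera('scene');cv2.imwrite('pics/s8.png',cv2.resize(cv2.cvtColor(c['pixels'],cv2.COLOR_RGB2BGR)[130:300,190:380],None,fx=3.5,fy=3.5,interpolation=cv2.INTER_CUBIC))"
```

```text
t19.20 fix xy [30.6 -8.2] z 0.0515 yaw err(world ccw deg) 0.02 tilt [-0.01  -0.008 -1.   ] F fix [-13.4 -10.3] 16.7 w 0.0224
tool delta [-0.0018 -0.0006  0.0016] turn 0.02
```

View pics/w8.png

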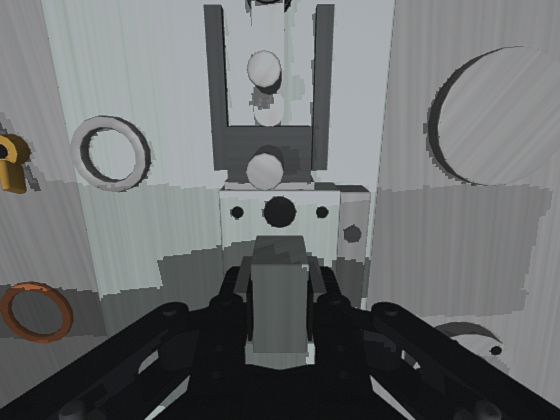

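View pics/s8.png

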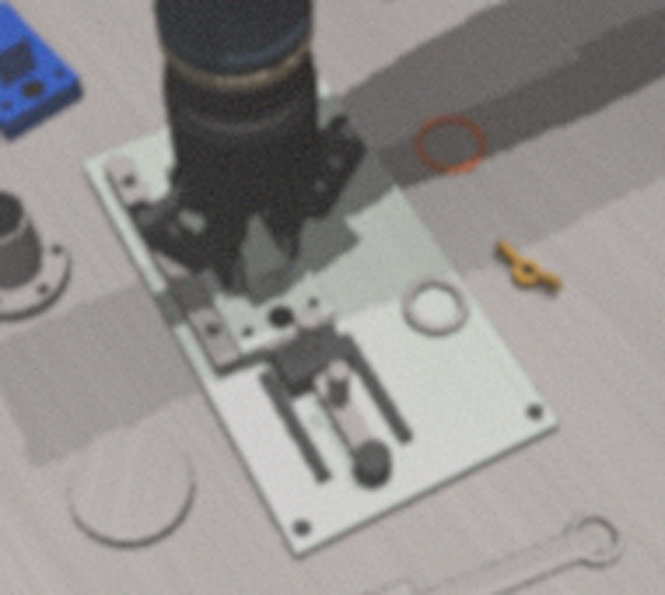

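Call:
play_rows(deltas=[[0.001,0,-0.001,0,0.015],[0.001,0,0,0,0.015],[0.001,0,0,0,0.015],[0,0,0,0,0.015],[0,0,0,0,0.015],[0,0,0,0,0.015],[0,0,0,0,0.015],[0,0,0,0,0.015]])

```text
t: 20.3
tool_pos: [0.5805, 0.0126, 0.0518]
tool_rot: [2.343, 2.089, -0.027]
wrist_force: [-14.0, -14.2, 14.0]
width: 0.0229
```

```bash
python3 -c "
from h import *
status((30,-10),.05)
s=sense();c=eyes.read_camera('wrist');cv2.imwrite('pics/w9.png',cv2.cvtColor(c['pixels'],cv2.COLOR_RGB2BGR))
status()"
```

```text
t20.30 fix xy [30.6 -7.7] z 0.0518 yaw err(world ccw deg) -0.05 tilt [-0.012 -0.013 -1.   ] F fix [-12.3 -15.7] 14.0 w 0.0229
tool delta [-0.0022 -0.0005  0.0019] turn -0.05
t20.35 fix xy [30.6 -7.7] z 0.0518 yaw err(world ccw deg) -0.05 tilt [-0.012 -0.013 -1.   ] F fix [-11.5 -15.4] 13.8 w 0.0225
```

View pics/w9.png

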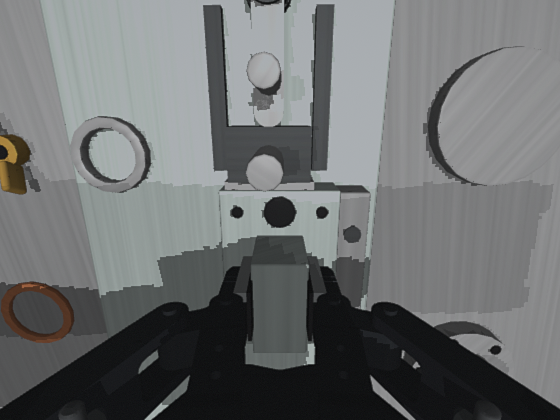

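```bash
python3 -c "
from bench import order
print(order.sign_off())
from h import *
status()"
```

```text
the job is handed in; nothing more can be done
None
the job is handed in; nothing more can be done
```

I pushed the end stop home and turned the latch to its hard limit behind it. Then I slid the gauge block by its boss along the fence into the corner. I handed the job in at about 20 s, still gripping and pressing; sign-off reports no verdict.

- **Stop:** it stopped moving under about 14 N, which I took as home. In the final press the block moved about 2 mm further towards it, which I take as the 1.5 mm the latched stop can give plus a little arm flex.
- **Latch:** the arm would not turn past the limit at about 18 N, and the pictures show it pointing straight along -y behind the stop.
- **Block:** the last picture shows it flush against both stops.
    - **Position:** the gripper was at fixture x = 30.6 mm, y = -7.7 mm, and square to the fence within 0.1° of my estimate of its direction.
    - **Tilt:** the gripper was about 0.018 rad off vertical. I did not measure the block's own tilt.
- **Pressing force:** the wrist read about 12 N towards the fence, 15 N towards the stop and 14 N down. The contact forces themselves will be somewhat lower because of friction.
- **Loose hardware:** I touched none of it, and what shows in the pictures looks undisturbed.

**Disagreement:** the camera-based positions differed from the touch-based ones by about 2 to 3 mm. I went with touch, so the position figures above rest on that.

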